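Hang the spool bracket on the slatwall

TASK

Hang the orange spool bracket in the slatwall groove in line with the yellow tape: tilt its arm up, feel its lip in behind the groove's upper edge, then swing the arm down gently but firmly until the plate lies flat on the panel and the red locking strip has sprung back up in front of its foot. Let go of it there; never force it against the panel, and leave the other things on the bench alone.

Things in the scene. Friction and masses are not known exactly. Their poses are not given: they have to be found in the camera images.
- bracket: Loose bracket, 0.18-0.29 kg, standing on the bench as it will hang: orange plate 5 thick, 44 wide, 68 tall; neck and lip at the top of its rear; steel arm out of its front. Origin: middle of the lower edge of the plate's rear face. +x out of the rear face (into the panel when hung), +z up, y along its width; a positive turn about y tilts the arm up. Plate: x = -5 to 0.
- grip (a point): Point on the bracket's arm, good to grasp across from above: (-90, 0, 22) in the bracket's frame, axes as the bracket's. The arm is a 16 x 16 steel bar along the bracket's x from x = -5 to -140, z = 14 to 30. It ends in an orange end plate 6 thick, 36 wide, z = 0 to 44, on which the bracket stands.
- lip (a point): Middle of the top edge of the bracket's lip: (8.5, 0, 86) in the bracket's frame, axes as the bracket's. From the plate's top a neck 4 thick (z = 64 to 68), 40 wide, runs back from x = 0 to 6.5; the lip, 4 thick (x = 6.5 to 10.5), rises at its end from z = 64 to 86.
- panel: Slatwall stand, fixed: plywood backboard 340 wide, 216 tall on a dark foot; a white grooved front, 24 thick, clamped before it at a height SET BY HAND: groove and red strip sit 4 to 28 mm ABOVE the lowest setting told here, unmeasured, to be found by touch. Origin: front face, mid-width, bench level; the face looks along -x; +x into the panel, y along its width, z up.
- mouth (a point): On the front face at mid-width, axes as the panel's: mid-height of the groove's mouth AT THE LOWEST SETTING (z = 141; true one 4 to 28 higher; this point does not follow it). One groove along the whole width, at the lowest setting: mouth from z = 132 (floor) to 150; upper edge 4 thick (x = 0 to 4), up to z = 178; behind it (x = 4 to 22) the groove rises to z = 172, on the same floor.
- tag: Yellow tape 24 wide on the backboard's top edge: the bracket's place. Origin: front edge of the groove floor at the lowest setting, in line with the tape's middle; axes as the panel's. Fully home the bracket's origin lies 64 below the true groove floor edge, axes parallel, neck on the groove floor, lip upright behind the upper edge (2.5 mm play), plate flat on the face.
- bay (a point): 98 above the tag's origin, same axes. The lip is taller than the mouth: it enters only with the arm tilted up 33 deg or more (at 38 to 40 about 2 mm is free above and below), moving in and up along the lip. Raised inside the mouth its tip meets the upper edge's underside. Then, as the tilt is taken off, the neck comes in and down to the groove floor. Over 25 N between bracket and panel is forcing it.
- strip (a joint): Red sprung strip along the panel's front just under a hung plate; m, 0 = up, 0.007 = fully down. Its outer side is a ramp: over the last 10 deg of tilt the plate's foot pushes it about 2.6 mm down; with the plate flat it springs up in front of the foot, back to 0. Spring 4.5 to 5.7 N: the resting bracket's weight does not do it, 4 to 8 N down on the arm near its grip point does.
- spool: Bystander: blue filament spool with black flanges, 140 across, 50 tall, lying flat. Origin under its centre.
- glue: Bystander: white bottle with a red cap, 52 across, 160 tall. Origin under its centre.
- bluebin: Bystander: open blue bin 160 x 120 x 70. Origin under its centre.
- tape: Bystander: green tape roll, 90 across, 24 tall, lying flat. Origin under its centre.
- driver: Bystander: red-handled screwdriver lying along its x, about 200 long.
- offcut: Bystander: plywood offcut 90 x 50 x 22. Origin under its centre.
- jar: Bystander: clear jar, steel lid, 56 across, 70 tall. Origin under its centre.
Things that resemble listed ones, but are neither listed nor needed, are in the scene too. There is more than one size of the bracket; the job needs the smallest.

How it is judged:
On the way:
1. the lip is inside the groove, past the upper edge, while the bracket is tilted arm-up (x of lip in the frame of tag between 0.006 and 0.024 m and z of lip in the frame of tag between 0.007 and 0.07 m and y of lip in the frame of panel between -0.17 and 0.17 m and angle between bracket's own z axis and vertical above 0.25 rad), for 0.1 s.
At the end, for the whole second after the job is handed in: The bracket hangs within 15 mm of the tape's middle, upright within 4 deg of the panel, plate within 4 mm of the face, its origin 32 to 64 mm below the tag's point (wherever the groove is), strip sprung back up within 1.5 mm, and at rest (angle between the z axis of bracket and the z axis of tag, either way round below 0.07 rad and x of bracket in the frame of tag above -0.004 m and y of bracket in the frame of tag between -0.015 and 0.015 m and value of joint strip below 0.0015 m and linear speed of bracket below 0.02 m/s and z of bracket in the frame of tag between -0.064 and -0.032 m); the robot touches nothing.
It fails at once if bracket and panel press on each other with more than 25 N (contact force between bracket and panel above 25 N).
It fails at once if the gripper or arm pushes on the panel with more than 20 N (contact force between any of the arm, the fingers and panel above 20 N).
It fails at once if another thing on the bench is moved by more than 20 mm (distance of any of spool, glue, bluebin, tape, driver, offcut, jar from where it was at the start of the episode above 0.02 m).
It also fails if it takes over 72 s, if anything falls off the work surface, if the arm or the gripper's body presses on something with over 40 N, if the wrist force passes 120 N, or if a joint passes its speed limit or range.

ROBOT

A 6-joint arm with a two-finger parallel gripper is mounted at the origin on the work surface. World frame = base frame: x ahead of the robot, y to its left, z up, the work surface at z = 0. Lengths are in m, angles in rad, forces in N, time in s.
With the tool pointing down it reaches from about 0.425 to 0.95 m from the base axis. Payload 3.5 kg.
Tool frame: the origin (TCP) lies at the very end of the fingers, on their centre line; the grasp point (between the pads) lies 19 mm behind it (grip_depth is the distance from the TCP to the grasp point, in m); x points along the fingers, z is the direction in which the jaws open and shut, and the axes are right-handed (so a half turn about x gives the same grasp; the last joint's range is limited). The gripper opens to 85 mm and grips with 20 to 120 N. Pads are 22 mm wide; open, the fingers measure 114 mm over their backs; the gripper's body (76 mm by 85 mm) begins 54 mm behind the grasp point. The pads swing forward as they close: fully open they stand 13 mm farther back than shut.
Start: joints at [-1.27, 0.286, 1.577, -0, 1.279, -0.15], TCP at [0.294, -0.608, 0.199] pointing down, gripper open.
Joint ranges: [-2.77, 2.77], [-0.9, 2.22], [0.21, 2.48], [-1.53, 4.67], [0.24, 2.81], [-2.84, 2.84]. Speed limits (rad/s): [2.79, 2.79, 3.14, 3.14, 3.14, 3.14].

INTERFACE

Orientations are given as a unit quaternion [x, y, z, w].
In Python, from plant import get_state, read_camera, calibration, sign_off, recognise, grip_depth gives the robot as it stands. The module is installed in compiled form; this text tells all that it offers.
- The arm moves only by the tool servo_tool, never from a script. Its argument "deltas" is a list that holds one entry, the list of rows, each a list of 4 numbers: the shift along the world's x, y, z scaled (see below), then the turn about the world's z scaled (see below). In form: [[[tx, ty, tz, spin], ...]]. A call has exactly 5 rows; each row is the pose to reach, as a shift and turn from the pose commanded when the call began; what a row does not reach only later rows make up. The controller multiplies each number of a shift by 10 cm and each number of a turn by 90 degrees. A row lasts 1/10 s, in which the tool goes at most 50 mm and 8.59 degrees, less where a joint would pass 70% of its speed; a pose out of reach is approached as far as the arm can. A call with a number of a shift or a turn outside -1 to 1 is refused whole. A call with a gripper value outside its range is refused whole. "claw" is the gripper's target within -1 to 1 (fully open at 1, half-way at 0, shut at -1), set as the call begins (left out, the last holds). The fingers move at their own pace and stop on an object; "force" is the grip in N (left out, the last holds). Time passes only in rows, so rows that repeat a pose let the fingers close, or fill a call up. It gives the time, the measured TCP pose, the force and the opening at its end, in the units of the state.
- get_state(): the state, without advancing time (a new reading comes with each control period).
- read_camera(name): name is "scene" or "top" or "wrist"; returns the picture (420x560x3 uint8, blue, green, red); there is no depth.
- calibration(name): a dict with "intrinsics" (3x3 intrinsics, pixels), "R" (3x3) and "t" (3): a world point X has camera coordinates R X + t; the wrist camera has in their place "T_tool_cam" (4x4, takes a point from camera to tool coordinates, whose origin is the TCP and whose axes are the tool frame's). Camera axes: x right, y down, z forward; pixel columns grow to the right and rows downward; lengths in m; the calibration is good to about 2 mm. A picture is of the moment at which its call begins: read the wrist's pose just before it. calibration takes no time and is no camera call.
- sign_off(): hands the job in, once; it reports no verdict.
Trained networks look in the newest picture that a camera, given by its name, has taken for a name from the list of things; names that differ only in an ending like _2 or _b are one class to them, and where a whole thing is asked for, a point or a joint stands for the part that bears it (a point fixed in the world has none). Each returns a list of dicts, best first, with "p" (0 to 1); they miss things now and then, are a little off and sometimes report something else, mostly with a low value. They report only what shows in the picture. A call takes as long as a camera call. They do not tell look-alikes from the thing itself.
- recognise(camera, query): "at" ([x, y, z] in m, in world coordinates, good to about 4 mm: the middle of the surface that is visible of it).
The state is a dict: "time": time; "qpos": joint angles; "dq": joint speeds; "joint_efforts": joint torques, N m; "eef_pos": TCP position; "tcp_rot": TCP orientation; "contact_force": force on the tool from outside, world axes, zero at the start; "wrist_torque": the same for the moment, N m; "opening": opening from 0.0 (shut) to 1.0 (fully open).
Only numpy, scipy, OpenCV 4.12 (cv2) and the standard library are available. Lean on these libraries where they do the work, as an engineer would, in place of code of your own. Each camera call takes 0.05 s, during which the arm holds its last target. There are 200 camera calls.

## Working session

There is one attempt and no reset: what is moved stays moved. The work goes in short steps, Python scripts to look and compute and a tool call to move; the robot and the scene stay as the last step left them, time stands still between calls to the robot, and variables do not carry over. Pictures are saved under pics/ and viewed, about 8 in all and at most 12, crops included, and the job is handed in when it is done.

Besides the shell and the picture viewer there is one more tool, called after "Request:" as name(argument=value, ...) on one line, values as JSON. servo_tool: Moves the arm, as the interface text tells. Its arguments: {"type":"object","properties":{"deltas":{"type":"array"},"claw":{"type":"number"},"force":{"type":"number"}},"required":["deltas"]}

```bash
mkdir -p pics
cat > h.py <<'E'
import numpy as np,cv2
from plant import *
def K(n):
    c=calibration(n);return np.array(c["intrinsics"]),np.array(c["R"]),np.array(c["t"])
def proj(n,X):
    k,R,t=K(n);p=(np.atleast_2d(X)@R.T+t)@k.T;return p[:,:2]/p[:,2:]
def ray(n,uv,z):
    k,R,t=K(n);d=R.T@np.linalg.solve(k,[uv[0],uv[1],1.]);c=-R.T@t
    return c+d*(z-c[2])/d[2]
E
python3 - <<'E'
from h import *
a=read_camera("scene");b=read_camera("top")
cv2.imwrite("pics/a.png",a);cv2.imwrite("pics/b.png",b)
for cam in("scene","top"):
  k,R,t=K(cam);print(cam,-R.T@t)
  for q in("bracket","panel","tag","strip","spool","glue","bluebin","tape","driver","offcut","jar"):
    for d in recognise(cam,q)[:4]:
      if d["p"]>.3:print(q,round(d["p"],2),np.round(d["at"],3),proj(cam,d["at"])[0].round())
s=get_state();print(s["time"],s["eef_pos"],s["tcp_rot"],grip_depth)
E
```

```text
scene [1.37492871 0.17611939 1.22179729]
bracket 0.85 [0.524 0.036 0.031] [272. 233.]
bracket 0.74 [0.183 0.296 0.042] [365. 152.]
bracket 0.73 [ 0.22  -0.286  0.043] [186. 147.]
panel 0.6 [ 0.498 -0.221  0.137] [180. 195.]
strip 0.64 [ 0.508 -0.254  0.086] [171. 208.]
spool 0.93 [ 0.811 -0.141  0.05 ] [187. 314.]
glue 0.78 [0.377 0.335 0.091] [380. 189.]
bluebin 0.65 [0.79  0.024 0.026] [254. 318.]
tape 0.85 [0.79  0.027 0.027] [255. 318.]
driver 0.9 [0.784 0.22  0.026] [331. 324.]
offcut 0.61 [0.352 0.203 0.028] [333. 193.]
jar 0.71 [0.463 0.433 0.058] [413. 222.]
top [0.40023155 0.06547226 1.1304169 ]
bracket 0.93 [0.568 0.036 0.026] [289. 206.]
bracket 0.82 [ 0.23  -0.3    0.042] [409. 331.]
bracket 0.71 [0.155 0.315 0.044] [182. 355.]
bracket 0.56 [ 0.79  -0.147  0.051] [355. 131.]
panel 0.71 [ 0.461 -0.233  0.106] [391. 244.]
panel 0.64 [0.447 0.428 0.07 ] [144. 244.]
tag 0.46 [ 0.466 -0.239  0.22 ] [407. 240.]
spool 0.71 [ 0.792 -0.143  0.054] [354. 129.]
glue 0.93 [0.363 0.326 0.104] [177. 277.]
tape 0.62 [0.788 0.027 0.022] [294. 133.]
driver 0.92 [0.773 0.22  0.02 ] [229. 136.]
offcut 0.64 [0.348 0.2   0.024] [229. 282.]
jar 0.74 [0.446 0.43  0.071] [143. 244.]
1.2 [ 0.2941098  -0.60754148  0.19872372] [ 0.37560166  0.59910388 -0.37560566  0.59909792] 0.0187
```

View pics/a.png

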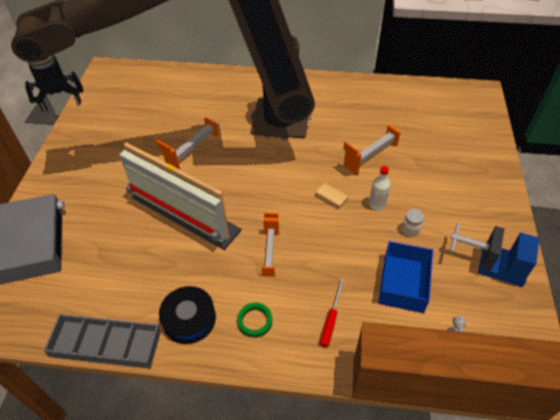

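View pics/b.png

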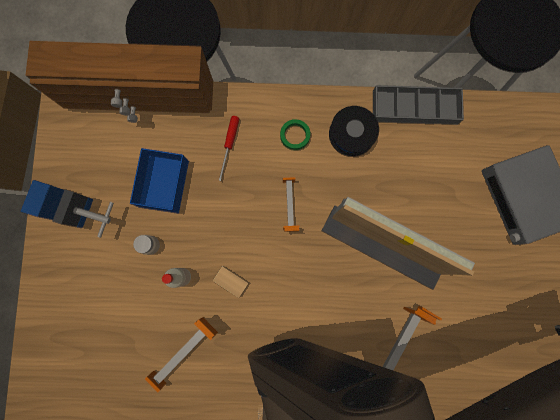

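Run:
```python
from h import *
a=cv2.imread("pics/a.png");b=cv2.imread("pics/b.png")
z=lambda i,x,y,w,h,W,H:cv2.resize(i[y:y+h,x:x+w],(W,H),interpolation=cv2.INTER_CUBIC)
c=np.vstack([np.hstack([z(a,110,135,140,115,400,300),z(b,315,190,170,110,400,300)]),
 np.hstack([z(a,250,200,60,80,400,300)[:, :],z(b,260,165,60,75,400,300)])])
cv2.imwrite("pics/c.png",c)
print(proj("top",[[.4,.065,0]]))
```

```text
[[277.4527474  264.86336336]]
```

View pics/c.png

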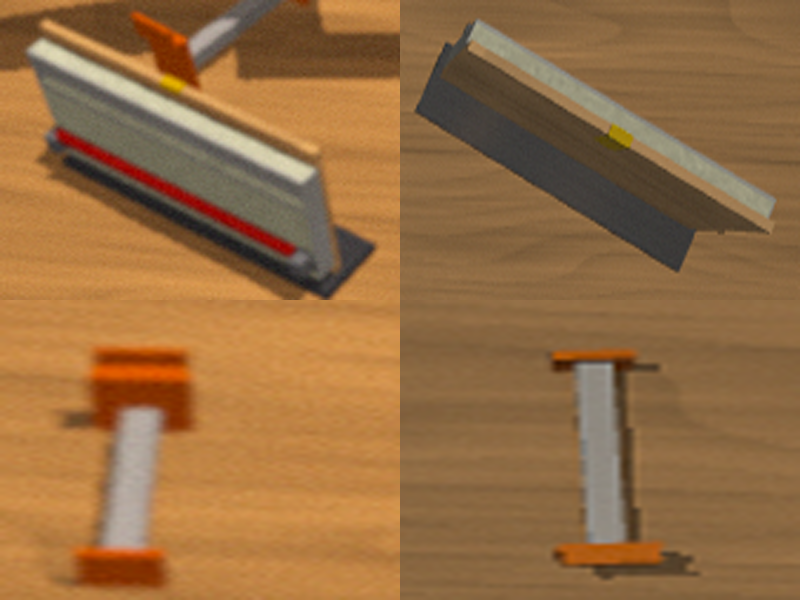

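Run:
```python
from h import *
from scipy.spatial.transform import Rotation as Ro
p=ray("top",(289.2,180.7),.03);q=ray("top",(291.0,226.2),.03)
print("arm far/near",p,q,np.linalg.norm(p-q),"yaw of +x",np.degrees(np.arctan2(*(q-p)[1::-1])))
for n,u,v in(("big L",(206,325),(155,380)),("big R",(418,312),(390,365))):
  print(n,np.linalg.norm(ray("top",u,.04)-ray("top",v,.04)))
f=lambda x,y:(315+(x-400)*170/400,190+y*110/300)
L=ray("top",f(470,45),.216);Rr=ray("top",f(773,228),.216);T=ray("top",f(625,130),.216)
print("back front edge",L,Rr,"len",np.linalg.norm(L-Rr),"tape",T,"dir",np.degrees(np.arctan2(*(L-Rr)[1::-1])))
s=get_state();print(Ro.from_quat(s["tcp_rot"]).as_matrix().round(3),s["opening"],s["contact_force"])
print(calibration("wrist"))
```

```text
arm far/near [0.64172926 0.03791919 0.03      ] [0.5099865  0.02958964 0.03      ] 0.13200581847838527 yaw of +x -176.38224110606143
big L 0.19405860481863996
big R 0.1622439756593883
back front edge [ 0.54214628 -0.09134338  0.216     ] [ 0.39180699 -0.39469268  0.216     ] len 0.3385597504536816 tape [ 0.47207132 -0.24793614  0.216     ] dir 63.63707949909517
[[-0.     0.9    0.436]
 [-0.     0.436 -0.9  ]
 [-1.    -0.    -0.   ]] 0.9987934715053752 [ 0.52817623 -0.13779378  0.15693459]
{'intrinsics': array([[347.87153794,   0.        , 281.49486885],
       [  0.        , 347.87153794, 212.6438467 ],
       [  0.        ,   0.        ,   1.        ]]), 'T_tool_cam': array([[-3.62091095e-04, -2.92111730e-01,  9.56384131e-01,
        -1.74667487e-01],
       [ 5.08141787e-04, -9.56384124e-01, -2.92111536e-01,
         7.36116184e-02],
       [ 9.99999805e-01,  3.80207756e-04,  4.94732352e-04,
        -1.20730269e-03],
       [ 0.00000000e+00,  0.00000000e+00,  0.00000000e+00,
         1.00000000e+00]])}
```

Request:
servo_tool(deltas=[[[0.06,0.1,0.25,-0.02],[0.12,0.2,0.5,-0.04],[0.18,0.3,0.75,-0.06],[0.24,0.4,1.0,-0.08],[0.3,0.5,1.0,-0.1]]], claw=1, force=20)

```text
time: 1.7
eef_pos: [0.3251, -0.5589, 0.3045]
tcp_rot: [0.42, 0.565, -0.423, 0.57]
contact_force: [0.5, 0.3, 0.3]
opening: 1.001
```

Request:
servo_tool(deltas=[[[0.09,0.2,0,-0.006],[0.18,0.4,0,-0.012],[0.27,0.6,0,-0.018],[0.36,0.8,0,-0.024],[0.45,1.0,0,-0.03]]])

```text
time: 2.2
eef_pos: [0.3694, -0.4567, 0.2988]
tcp_rot: [0.435, 0.558, -0.435, 0.558]
contact_force: [-0.1, -1.3, -0.7]
opening: 0.999
```

Request:
servo_tool(deltas=[[[0.09,0.2,0,-0.006],[0.18,0.4,0,-0.012],[0.27,0.6,0,-0.018],[0.36,0.8,0,-0.024],[0.45,1.0,0,-0.03]]])

```text
time: 2.7
eef_pos: [0.4144, -0.3567, 0.2989]
tcp_rot: [0.448, 0.547, -0.448, 0.547]
contact_force: [0.3, 0.7, -0.3]
opening: 1.0
```

Request:
servo_tool(deltas=[[[0.09,0.2,0,-0.006],[0.18,0.4,0,-0.012],[0.27,0.6,0,-0.018],[0.36,0.8,0,-0.024],[0.45,1.0,0,-0.03]]])

```text
time: 3.2
eef_pos: [0.4594, -0.2567, 0.2989]
tcp_rot: [0.461, 0.536, -0.461, 0.537]
contact_force: [-0.1, -0.0, 0.7]
opening: 1.0
```

Request:
servo_tool(deltas=[[[0.09,0.2,0,-0.006],[0.18,0.4,0,-0.012],[0.27,0.6,0,-0.018],[0.36,0.8,0,-0.024],[0.45,1.0,0,-0.03]]])

```text
time: 3.7
eef_pos: [0.5044, -0.1567, 0.2989]
tcp_rot: [0.473, 0.525, -0.473, 0.526]
contact_force: [-0.4, -0.5, 0.0]
opening: 1.007
```

Request:
servo_tool(deltas=[[[0.09,0.2,0,-0.006],[0.18,0.4,0,-0.012],[0.27,0.6,0,-0.018],[0.36,0.8,0,-0.024],[0.45,1.0,0,-0.03]]])

```text
time: 4.2
eef_pos: [0.5494, -0.0567, 0.2989]
tcp_rot: [0.485, 0.514, -0.485, 0.514]
contact_force: [-0.7, -0.1, -0.5]
opening: 0.999
```

Request:
servo_tool(deltas=[[[0.1,0.23,-0.25,0],[0.2,0.46,-0.5,0],[0.3,0.69,-0.8,0],[0.45,0.93,-1.0,0],[0.45,0.93,-1.0,0]]])

```text
time: 4.7
eef_pos: [0.5926, 0.038, 0.1944]
tcp_rot: [0.483, 0.517, -0.486, 0.513]
contact_force: [0.1, -1.3, -1.7]
opening: 1.0
```

```bash
cat >> h.py <<'E'
from scipy.spatial.transform import Rotation as Ro
def wrist(name=None):
    s=get_state();im=read_camera("wrist");Rt=Ro.from_quat(s["tcp_rot"]).as_matrix();c=calibration("wrist");T=np.array(c["T_tool_cam"])
    if name:cv2.imwrite("pics/%s.png"%name,im)
    R=Rt@T[:3,:3];o=np.array(s["eef_pos"])+Rt@T[:3,3]
    return s,im,np.array(c["intrinsics"]),R,o
def wray(w,uv,z):
    _,_,k,R,o=w;d=R@np.linalg.solve(k,[uv[0],uv[1],1.]);return o+d*(z-o[2])/d[2]
def wproj(w,X):
    _,_,k,R,o=w;p=((np.atleast_2d(X)-o)@R)@k.T;return p[:,:2]/p[:,2:]
E
python3 - <<'E'
from h import *
w=wrist("d");np.save("w.npy",np.array(w[2:],dtype=object),allow_pickle=True)
s=w[0];print(s["time"],s["eef_pos"],s["qpos"],Ro.from_quat(s["tcp_rot"]).as_matrix().round(3))
for d in recognise("wrist","bracket")[:3]:print(d)
print(wproj(w,[[.594,.035,.03],[.5755,.0338,.03]]))
E
```

```text
Traceback (most recent call last):
ValueError: could not broadcast input array from shape (3,3) into shape (3,)
```

View pics/d.png

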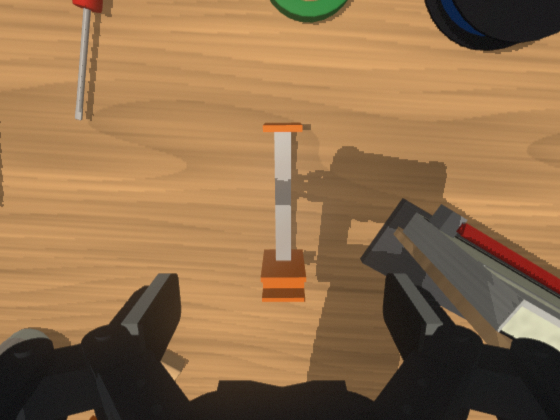

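Run:
```python
from h import *
w=wrist()
s=w[0];print(s["time"],s["eef_pos"],s["qpos"].round(2) if hasattr(s["qpos"],"round") else s["qpos"],Ro.from_quat(s["tcp_rot"]).as_matrix().round(3))
p,q=wray(w,(283.3,132),.03),wray(w,(284,260),.03)
# near: front face of plate, top z=.068 edge hides? q at arm-plate joint
print("far",p,"near",q,np.linalg.norm(p-q),np.degrees(np.arctan2(*(q-p)[1::-1])))
print("endplate outer top",wray(w,(283,123.5),.044),"lip top rear",wray(w,(284,301),.086))
g=wproj(w,[[.594,.035,.03]]);print(g)
im=w[1]
hsv=cv2.cvtColor(im,cv2.COLOR_BGR2HSV);m=(hsv[...,2]>130)&(hsv[...,1]<60)
for r in range(130,262,12):
  c=np.where(m[r,265:305])[0]+265
  if len(c):print(r,c.min(),c.max())
```

```text
4.75 [0.59317163 0.03663115 0.19653709] [-0.11  0.11  1.78 -0.    1.25  1.4 ] [[-0.004  0.998  0.06 ]
 [ 0.     0.06  -0.998]
 [-1.    -0.004 -0.001]]
far [0.64225871 0.03861026 0.03      ] near [0.50865144 0.02949498 0.03      ] 0.13391785028864583 -176.09707591160597
endplate outer top [0.65080827 0.03948678 0.044     ] lip top rear [0.49303292 0.02888515 0.086     ]
[[283.88901868 181.62390015]]
142 273 288
154 273 288
166 273 288
178 274 288
190 274 274
214 274 288
226 274 288
238 274 288
250 275 288
```

Request:
servo_tool(deltas=[[[0.01,0.01,-0.25,0.005],[0.01,0.01,-0.5,0.005],[0.01,0.01,-0.75,0.005],[0.01,0.01,-1.0,0.005],[0.01,0.01,-1.0,0.005]]])

```text
time: 5.3
eef_pos: [0.5929, 0.0355, 0.0964]
tcp_rot: [0.482, 0.517, -0.485, 0.514]
contact_force: [0.1, -0.4, -0.4]
opening: 0.997
```

Request:
servo_tool(deltas=[[[0,0,-0.25,0],[0,0,-0.5,0],[0,0,-0.75,0],[0,0,-0.93,0],[0,0,-0.93,0]]])

```text
time: 5.8
eef_pos: [0.5944, 0.0358, 0.0053]
tcp_rot: [0.483, 0.517, -0.484, 0.515]
contact_force: [-0.7, 0.2, 0.6]
opening: 1.0
```

Request:
servo_tool(deltas=[[[0,0,0,0],[0,0,0,0],[0,0,0,0],[0,0,0,0],[0,0,0,0]]], claw=-1, force=20)

```text
time: 6.3
eef_pos: [0.5955, 0.0365, 0.0064]
tcp_rot: [0.483, 0.516, -0.483, 0.517]
contact_force: [-0.9, 0.1, -0.2]
opening: 0.144
```

Request:
servo_tool(deltas=[[[0,0,0,0],[0,0,0,0],[0,0,0,0],[0,0,0,0],[0,0,0,0]]])

```text
time: 6.8
eef_pos: [0.5951, 0.0365, 0.0056]
tcp_rot: [0.483, 0.516, -0.483, 0.516]
contact_force: [0.3, -0.4, 0.2]
opening: -0.002
```

Run:
```python
from h import *
w=wrist("e")
print(w[0]["opening"],w[0]["contact_force"],w[0]["eef_pos"])
for d in recognise("wrist","bracket")[:3]:print(d)
a=read_camera("scene");t=read_camera("top")
z=lambda i,x,y,w,h,W,H:cv2.resize(i[y:y+h,x:x+w],(W,H),interpolation=cv2.INTER_CUBIC)
cv2.imwrite("pics/f.png",np.hstack([z(w[1],100,60,360,360,400,400),z(a,220,170,120,120,400,400)]))
```

```text
-0.0019202536072958853 [ 0.32768445 -0.44580929  0.17196931] [0.5950656  0.0364774  0.00564213]
{'at': [0.6345, 0.0394, 0.0308], 'p': 0.88}
```

View pics/f.png

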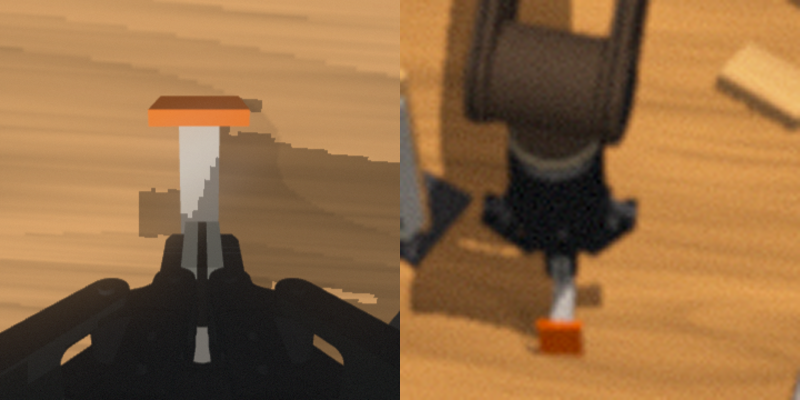

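Run:
```python
from h import *
w=wrist()
e=w[0]["eef_pos"];f=lambda X:((wproj(w,X)-[100,60])*400/360).round(0)
print("TCP",f([e]),"grasp",f([e+np.array([0,0,.0187])]))
for dy in(-.008,.008):print(f([[e[0]+.02,e[1]+.0012+dy,.03],[.64,.0392+dy,.03]]))
for dy in(-.018,.018):print("endtop",f([[.645,.0395+dy,.044],[.651,.0395+dy,.044]]))
print("pads at top of grasp outer 16mm wide",f([e+np.array([.011,.008,.03]),e+np.array([.011,-.008,.03])]))
print("plate top/ lip",f([[.505,.0295,.068],[.4955,.029,.086]]))
```

```text
TCP [[203. 209.]] grasp [[203. 225.]]
[[223. 188.]
 [224. 128.]]
[[184. 185.]
 [184. 125.]]
endtop [[255. 123.]
 [257. 106.]]
endtop [[154. 117.]
 [154. 100.]]
pads at top of grasp outer 16mm wide [[185. 211.]
 [225. 214.]]
plate top/ lip [[206. 477.]
 [206. 548.]]
```

Run:
```python
import cv2
i=cv2.imread("pics/e.png");cv2.imwrite("pics/g.png",cv2.resize(i[220:420,200:380],(720,600),interpolation=cv2.INTER_CUBIC)if 0 else cv2.resize(i[220:400,180:380],(660,594),interpolation=cv2.INTER_CUBIC))
```

```text
(no output)
```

View pics/g.png

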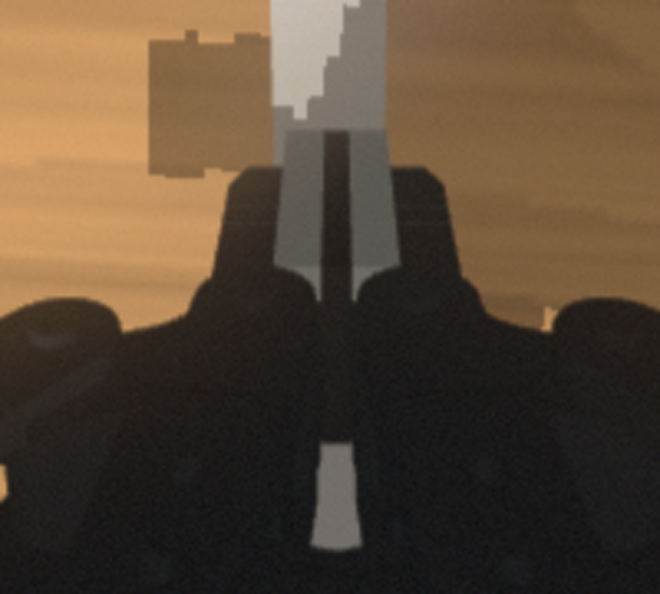

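Request:
servo_tool(deltas=[[[0,0,0.06,0],[0,0,0.12,0],[0,0,0.18,0],[0,0,0.24,0],[0,0,0.3,0]]])

```text
time: 7.55
eef_pos: [0.5953, 0.0364, 0.0366]
tcp_rot: [0.483, 0.516, -0.483, 0.516]
contact_force: [0.1, 0.6, 0.4]
opening: -0.0
```

Run:
```python
from h import *
w=wrist("i");s=w[0];print(s["opening"],s["contact_force"],s["wrist_torque"],s["eef_pos"])
a=read_camera("scene")
z=lambda i,x,y,w,h,W,H:cv2.resize(i[y:y+h,x:x+w],(W,H),interpolation=cv2.INTER_CUBIC)
cv2.imwrite("pics/j.png",np.hstack([z(w[1],100,60,360,360,400,400),z(a,220,170,120,120,400,400)]))
```

```text
-7.660188952593507e-05 [0.05104708 0.63870626 0.36750579] [ 0.00444273  0.01594018 -0.01007189] [0.59533497 0.03642666 0.03660052]
```

View pics/j.png

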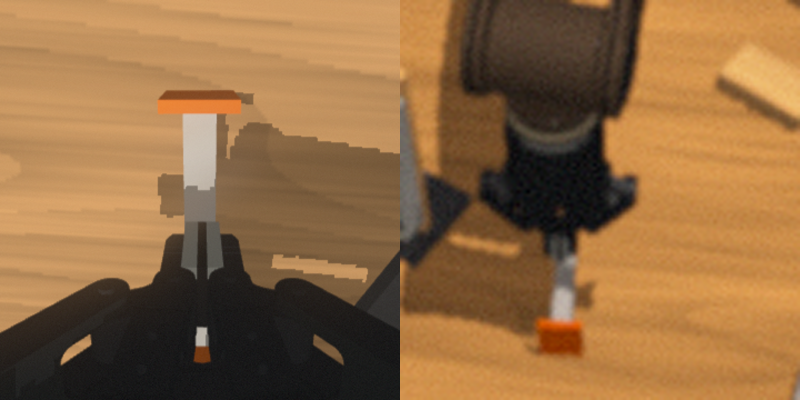

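Request:
servo_tool(deltas=[[[0,0.01,0,0],[0,0.01,0,0],[0,0.01,0,0],[0,0.01,0,0],[0,0.01,0,0]]], claw=1)

```text
time: 8.15
eef_pos: [0.595, 0.0375, 0.0355]
tcp_rot: [0.483, 0.516, -0.483, 0.516]
contact_force: [-0.2, -0.6, -0.3]
opening: 0.844
```

Request:
servo_tool(deltas=[[[0,0,-0.15,0],[0,0,-0.3,0],[0,0,-0.36,0],[0,0,-0.42,0],[0,0,-0.45,0]]])

```text
time: 8.65
eef_pos: [0.5945, 0.0375, -0.0105]
tcp_rot: [0.483, 0.517, -0.484, 0.516]
contact_force: [-0.2, 0.1, -0.3]
opening: 0.998
```

Request:
servo_tool(deltas=[[[0,0,0,0],[0,0,0,0],[0,0,0,0],[0,0,0,0],[0,0,0,0]]], claw=-0.4)

```text
time: 9.15
eef_pos: [0.5954, 0.0374, -0.0089]
tcp_rot: [0.483, 0.516, -0.483, 0.516]
contact_force: [0.3, 0.3, -0.1]
opening: 0.297
```

Request:
servo_tool(deltas=[[[0,0,-0.04,0],[0,0,-0.08,0],[0,0,-0.08,0],[0,0,-0.08,0],[0,0,-0.08,0]]])

```text
time: 9.65
eef_pos: [0.5951, 0.0375, -0.0173]
tcp_rot: [0.483, 0.516, -0.483, 0.516]
contact_force: [0.4, 0.5, 0.3]
opening: 0.3
```

Request:
servo_tool(deltas=[[[0,0,0,0],[0,0,0,0],[0,0,0,0],[0,0,0,0],[0,0,0,0]]], claw=-1, force=20)

```text
time: 10.15
eef_pos: [0.5953, 0.0375, -0.0171]
tcp_rot: [0.483, 0.516, -0.483, 0.516]
contact_force: [-0.5, 0.9, 1.2]
opening: 0.179
```

Request:
servo_tool(deltas=[[[-0.03,-0.002,0.06,0],[-0.06,-0.004,0.12,0],[-0.09,-0.006,0.18,0],[-0.12,-0.008,0.24,0],[-0.144,-0.009,0.296,0]]])

```text
time: 10.65
eef_pos: [0.5804, 0.0365, 0.013]
tcp_rot: [0.483, 0.516, -0.483, 0.516]
contact_force: [0.3, 0.2, -1.7]
opening: 0.18
```

```bash
cat >> h.py <<'E'
OFF=.025  # real fingertips lie this much behind reported TCP
def orange(im):
    h=cv2.cvtColor(im,cv2.COLOR_BGR2HSV);return ((h[...,0]>=5)&(h[...,0]<=12)&(h[...,1]>200)&(h[...,2]>60)).astype(np.uint8)
def endplate(w):
    m=orange(w[1]);m[330:]=0
    n,l,st,c=cv2.connectedComponentsWithStats(m)
    return [(st[i].tolist()) for i in range(1,n) if st[i][4]>60]
def model(w,gx,gz,th,yaw,offz=.0437):
    """pixels of end plate corners for tilt th, grip at (gx,gz) in bracket frame, bracket +x heading yaw"""
    s=w[0];g=np.array(s["eef_pos"])+[0,0,offz]
    R=Ro.from_euler("z",yaw).as_matrix()@Ro.from_euler("y",th).as_matrix()
    P=np.array([[x,y,z] for x in(-.146,-.140) for y in(-.018,.018) for z in(0,.044)])
    q=wproj(w,(P-[gx,0,gz])@R.T+g);return np.r_[q.min(0),q.max(0)-q.min(0)].round(1)
E
python3 - <<'E'
from h import *
w=wrist("k");s=w[0];print(s["time"],s["opening"],s["contact_force"],s["wrist_torque"],s["eef_pos"])
print(endplate(w))
for d in(0,10,20,30,40):print(d,model(w,-.091,.026,np.radians(d),np.radians(-176.3)))
E
```

```text
10.65 0.18042361952389435 [ 0.32112565  0.19499011 -1.74445498] [ 0.0541252  -0.04597899 -0.00150118] [0.58043544 0.03654476 0.01300788]
[]
0 [228.8 149.  110.5  34. ]
10 [224.9 142.9 118.5  57.9]
20 [221.2 140.6 126.3  83.8]
30 [217.9 143.2 133.  110.1]
40 [215.5 151.9 138.  134.1]
```

Run:
```python
import cv2
i=cv2.imread("pics/k.png");h=cv2.cvtColor(i,cv2.COLOR_BGR2HSV)
for r in range(130,250,6):print(r,i[r,282],h[r,282])
```

```text
130 [ 92 143 190] [ 16 132 190]
136 [ 95 145 193] [ 15 129 193]
142 [ 92 142 189] [ 15 131 189]
148 [ 63  98 130] [ 16 131 130]
154 [ 38  77 135] [ 12 183 135]
160 [ 41  79 136] [ 12 178 136]
166 [ 42  81 137] [ 12 177 137]
172 [ 59 129 231] [ 12 190 231]
178 [ 57 128 231] [ 12 192 231]
184 [ 57 129 232] [ 12 192 232]
190 [182 194 206] [ 15  30 206]
196 [182 194 205] [ 16  29 205]
202 [181 193 205] [ 15  30 205]
208 [180 193 203] [ 17  29 203]
214 [177 191 202] [ 17  32 202]
220 [170 184 195] [ 17  33 195]
226 [112 123 133] [ 16  40 133]
232 [113 125 135] [ 16  42 135]
238 [112 123 134] [ 15  42 134]
244 [110 119 129] [ 14  38 129]
```

View pics/k.png

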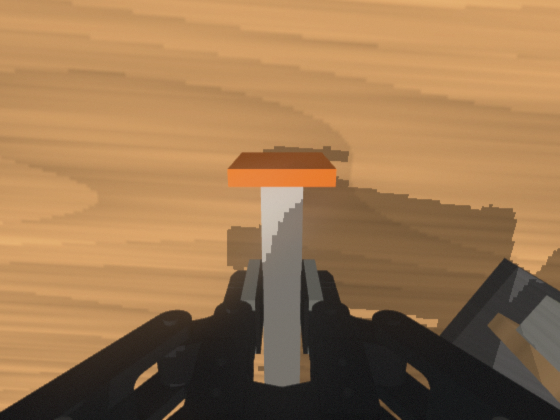

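Request:
servo_tool(deltas=[[[0,0,0,0],[0,0,0,0],[0,0,0,0],[0,0,0,0],[0,0,0,0]]], claw=-0.65)

```text
time: 11.2
eef_pos: [0.5806, 0.0366, 0.012]
tcp_rot: [0.483, 0.516, -0.483, 0.516]
contact_force: [-0.2, -1.9, -2.2]
opening: 0.181
```

```bash
cat >> h.py <<'E'
def orange(im):
    h=cv2.cvtColor(im,cv2.COLOR_BGR2HSV);return ((h[...,0]>=7)&(h[...,0]<=13)&(h[...,1]>160)).astype(np.uint8)
def rep(yaw=-176.3,gx=-.091,gz=.026,degs=(0,10,20,30,40)):
    w=wrist("last");s=w[0];print(round(s["time"],2),"op",round(s["opening"],3),"F",np.round(s["contact_force"],1),"T",np.round(s["wrist_torque"],3),"p",np.round(s["eef_pos"],4))
    print(endplate(w))
    for d in degs:print(d,model(w,gx,gz,np.radians(d),np.radians(yaw)))
E
python3 -c "
from h import *
rep()"
```

```text
11.2 op 0.181 F [-0.2 -1.9 -2.2] T [-0.033 -0.043 -0.021] p [0.5806 0.0366 0.012 ]
[[227, 152, 110, 35, 3477]]
0 [228.7 149.  110.5  34.2]
10 [224.9 142.9 118.6  58. ]
20 [221.2 140.7 126.3  84. ]
30 [217.9 143.3 133.  110.3]
40 [215.4 152.  138.1 134.2]
```

Request:
servo_tool(deltas=[[[0,0,0,0],[0,0,0,0],[0,0,0,0],[0,0,0,0],[0,0,0,0]]], claw=-0.635)

```text
time: 11.75
eef_pos: [0.5807, 0.0366, 0.0123]
tcp_rot: [0.483, 0.516, -0.483, 0.516]
contact_force: [0.2, -0.6, -2.1]
opening: 0.183
```

```bash
python3 -c "
from h import *
rep(degs=())"
```

```text
11.75 op 0.183 F [ 0.2 -0.6 -2.1] T [ 0.035 -0.049  0.029] p [0.5807 0.0366 0.0123]
[[228, 152, 109, 35, 3472]]
```

Request:
servo_tool(deltas=[[[0,0,0,0],[0,0,0,0],[0,0,0,0],[0,0,0,0],[0,0,0,0]]], claw=-0.628)

```text
time: 12.3
eef_pos: [0.5807, 0.0366, 0.0124]
tcp_rot: [0.483, 0.516, -0.483, 0.516]
contact_force: [1.1, -0.2, -1.5]
opening: 0.187
```

```bash
python3 -c "
from h import *
rep(degs=())"
```

```text
12.3 op 0.187 F [ 1.1 -0.2 -1.5] T [ 0.077  0.079 -0.02 ] p [0.5807 0.0366 0.0124]
[[221, 145, 122, 80, 8712]]
```

Request:
servo_tool(deltas=[[[0,0,0,0],[0,0,0,0],[0,0,0,0],[0,0,0,0],[0,0,0,0]]], claw=-0.622)

```text
time: 12.85
eef_pos: [0.5808, 0.0366, 0.0124]
tcp_rot: [0.483, 0.516, -0.483, 0.516]
contact_force: [0.2, -0.1, -0.3]
opening: 0.192
```

```bash
python3 -c "
from h import *
rep(degs=())"
```

```text
12.85 op 0.192 F [ 0.2 -0.1 -0.3] T [ 0.04   0.036 -0.008] p [0.5808 0.0366 0.0124]
[[237, 120, 90, 19, 1662]]
```

```bash
python3 -c "
from h import *
w=wrist('last');print(endplate(w))
for gx in(-.115,-.105,-.095,-.085,-.075):print(gx,model(w,gx,.0561,0,np.radians(-176.3)))
for gx in(-.09,-.075):print(gx,model(w,gx,.0561,.1,np.radians(-176.3)))
"
```

```text
[[237, 120, 90, 19, 1661]]
-0.115 [241.3 186.7  84.   36. ]
-0.105 [240.5 168.6  85.6  31.8]
-0.095 [239.8 150.   87.4  27.3]
-0.085 [238.9 130.7  89.2  22.4]
-0.075 [238.1 110.9  91.1  17.1]
-0.09 [237.6 130.9  92.   34.1]
-0.075 [235.7  99.9  96.   26.7]
```

Request:
servo_tool(deltas=[[[0.05,0.003,0,0],[0.1,0.006,0,0],[0.1,0.006,-0.1,0],[0.1,0.006,-0.2,0],[0.1,0.006,-0.29,0]]], claw=-0.4)

```text
time: 13.45
eef_pos: [0.5899, 0.0373, -0.0183]
tcp_rot: [0.483, 0.517, -0.484, 0.516]
contact_force: [0.5, 0.1, -0.4]
opening: 0.302
```

Request:
servo_tool(deltas=[[[0,0,0,0],[0,0,0,0],[0,0,0,0],[0,0,0,0],[0,0,0,0]]], claw=-0.65)

```text
time: 13.95
eef_pos: [0.5909, 0.0371, -0.0164]
tcp_rot: [0.483, 0.516, -0.483, 0.516]
contact_force: [-0.1, -0.3, -1.6]
opening: 0.18
```

```bash
python3 -c "
from h import *
rep(degs=(0,))
rep(degs=(0,),gx=-.088)"
```

```text
13.95 op 0.18 F [-0.1 -0.3 -1.6] T [-0.078 -0.102  0.022] p [ 0.5909  0.0371 -0.0164]
[[225, 141, 114, 32, 3397]]
0 [228.8 149.  110.4  34. ]
14.0 op 0.182 F [-0.3  0.3 -1.8] T [ 0.033 -0.005 -0.016] p [ 0.5909  0.0371 -0.0164]
[[225, 141, 114, 32, 3400]]
0 [228.4 142.2 111.3  31.8]
```

Request:
servo_tool(deltas=[[[0,0,0,0],[0,0,0,0],[-0.02,-0.001,0.05,0],[-0.04,-0.003,0.1,0],[-0.06,-0.004,0.15,0]]], claw=-0.63)

```text
time: 14.55
eef_pos: [0.5847, 0.0367, -0.0011]
tcp_rot: [0.483, 0.516, -0.483, 0.516]
contact_force: [-0.8, -0.3, -1.0]
opening: 0.185
```

Request:
servo_tool(deltas=[[[-0.02,-0.001,0.03,0],[-0.04,-0.003,0.07,0],[-0.06,-0.004,0.1,0],[-0.08,-0.005,0.136,0],[-0.08,-0.005,0.136,0]]])

```text
time: 15.05
eef_pos: [0.5768, 0.0362, 0.0125]
tcp_rot: [0.483, 0.516, -0.483, 0.516]
contact_force: [0.2, -0.1, -1.4]
opening: 0.186
```

```bash
python3 -c "
from h import *
rep(gx=-.0875,degs=(0,10,15,20,25))"
```

```text
15.05 op 0.186 F [ 0.2 -0.1 -1.4] T [-0.056 -0.054 -0.014] p [0.5768 0.0362 0.0125]
[[225, 140, 114, 33, 3400]]
0 [228.3 141.  111.4  31.4]
10 [224.1 134.5 120.3  55.8]
15 [222.  132.7 124.7  69.1]
20 [219.9 132.  129.   82.8]
25 [218.  132.7 133.   96.8]
```

Request:
servo_tool(deltas=[[[0,0,0,0],[0,0,0,0],[0,0,0,0],[0,0,0,0],[0,0,0,0]]], claw=-0.628)

```text
time: 15.6
eef_pos: [0.5766, 0.0363, 0.0118]
tcp_rot: [0.483, 0.516, -0.483, 0.516]
contact_force: [0.9, -0.3, -1.4]
opening: 0.188
```

```bash
python3 -c "
from h import *
rep(gx=-.0875,degs=())"
```

```text
15.6 op 0.188 F [ 0.9 -0.3 -1.4] T [0.009 0.021 0.09 ] p [0.5766 0.0363 0.0118]
[[217, 133, 131, 89, 10309]]
```

Request:
servo_tool(deltas=[[[-0.05,-0.003,0.055,0],[-0.1,-0.006,0.11,0],[-0.16,-0.01,0.165,0],[-0.22,-0.014,0.21,0],[-0.22,-0.014,0.21,0]]])

```text
time: 16.15
eef_pos: [0.5543, 0.0348, 0.0339]
tcp_rot: [0.483, 0.516, -0.483, 0.516]
contact_force: [-0.3, 0.4, -1.7]
opening: 0.19
```

```bash
python3 -c "
from h import *
rep(gx=-.0875,degs=(20,30,35,40,45))"
```

```text
16.15 op 0.19 F [-0.3  0.4 -1.7] T [ 0.042  0.118 -0.035] p [0.5543 0.0348 0.0339]
[[212, 147, 141, 139, 17453], [261, 310, 6, 20, 72], [297, 311, 5, 19, 63]]
20 [220.  132.  129.   82.9]
30 [216.2 134.8 136.7 110.8]
35 [214.7 138.6 140.  124.2]
40 [213.3 144.2 142.7 136.7]
45 [212.3 151.9 144.7 147.8]
```

Request:
servo_tool(deltas=[[[0,0,0,0],[0,0,0,0],[0,0,0,0],[0,0,0,0],[0,0,0,0]]], claw=-1, force=20)

```text
time: 16.7
eef_pos: [0.5551, 0.0348, 0.0333]
tcp_rot: [0.483, 0.516, -0.483, 0.516]
contact_force: [-0.4, 1.1, 2.6]
opening: 0.181
```

Request:
servo_tool(deltas=[[[0.05,0,0.1,0],[0.25,0,0.2,0],[0.5,0,0.3,0],[0.75,0,0.4,0],[1.0,0,0.5,0]]])

```text
time: 17.2
eef_pos: [0.6557, 0.0348, 0.0829]
tcp_rot: [0.483, 0.516, -0.483, 0.516]
contact_force: [0.6, -0.4, -1.9]
opening: 0.179
```

Run:
```python
from h import *
rep(gx=-.0875,degs=(30,35,40,45))
a=cv2.imread("pics/a.png").astype(np.float32)
tag=np.array([.4876,-.2555]);u=np.array([-.896,.444]);v=np.array([-.444,-.896])
zs=np.arange(0,.222,.003);ys=np.linspace(-.1,.1,41)
for z in zs:
  P=np.array([[*(tag+v*y),z] for y in ys]);q=proj("scene",P).astype(np.float32)
  c=cv2.remap(a,q[:,0:1],q[:,1:2],cv2.INTER_LINEAR).reshape(-1,3).mean(0)
  print(int(round(z*1000)),c.round().astype(int),end=" | ")
```

```text
17.2 op 0.179 F [ 0.6 -0.4 -1.9] T [-0.007 -0.03   0.005] p [0.6557 0.0348 0.0829]
[[212, 147, 140, 138, 17345]]
30 [216.2 134.9 136.7 110.9]
35 [214.6 138.7 140.  124.3]
40 [213.3 144.4 142.6 136.8]
45 [212.3 152.  144.7 147.8]
0 [35 33 35] | 3 [35 34 36] | 6 [36 36 38] | 9 [39 41 43] | 12 [45 50 52] | 15 [53 60 64] | 18 [60 71 76] | 21 [66 79 86] | 24 [67 81 94] | 27 [ 63  77 100] | 30 [ 54  67 104] | 33 [ 42  53 110] | 36 [ 29  38 118] | 39 [ 17  24 128] | 42 [  9  15 138] | 45 [  5  10 146] | 48 [  4   9 150] | 51 [  4  10 149] | 54 [  9  15 145] | 57 [ 17  25 138] | 60 [ 30  38 129] | 63 [ 44  55 120] | 66 [ 58  72 114] | 69 [ 70  86 111] | 72 [ 79  97 110] | 75 [ 84 104 110] | 78 [ 86 106 110] | 81 [ 87 107 110] | 84 [ 87 107 111] | 87 [ 87 107 111] | 90 [ 87 107 112] | 93 [ 87 107 112] | 96 [ 87 107 112] | 99 [ 87 107 112] | 102 [ 87 107 112] | 105 [ 87 107 112] | 108 [ 87 108 112] | 111 [ 88 108 112] | 114 [ 88 108 112] | 117 [ 88 108 112] | 120 [ 87 107 112] | 123 [ 87 107 111] | 126 [ 87 106 110] | 129 [ 87 104 108] | 132 [ 88 102 107] | 135 [ 88 102 107] | 138 [ 90 105 110] | 141 [ 92 109 114] | 144 [ 94 113 118] | 147 [ 95 116 121] | 150 [ 95 116 121] | 153 [ 94 114 119] | 156 [ 92 109 114] | 159 [ 90 103 108] | 162 [ 87  97 102] | 165 [86 92 97] | 168 [84 89 94] | 171 [83 88 93] | 174 [84 88 93] | 177 [88 93 98] | 180 [ 97 104 109] | 183 [113 121 128] | 186 [132 144 151] | 189 [149 166 174] | 192 [162 184 191] | 195 [169 195 203] | 198 [171 202 209] | 201 [172 205 212] | 204 [172 206 213] | 207 [172 207 214] | 210 [172 206 213] | 213 [169 203 210] | 216 [162 195 202] | 219 [147 178 185] |
```

Request:
servo_tool(deltas=[[[0.2,0,0.08,-0.02],[0.4,0,0.16,-0.04],[0.6,0,0.24,-0.06],[0.8,0,0.32,-0.08],[0.86,0,0.36,-0.1]]])

```text
time: 17.75
eef_pos: [0.7428, 0.0346, 0.1193]
tcp_rot: [0.523, 0.476, -0.522, 0.477]
contact_force: [0.1, -0.3, -1.4]
opening: 0.178
```

Request:
servo_tool(deltas=[[[0,-0.16,0,-0.024],[0,-0.32,0,-0.048],[0,-0.48,0,-0.072],[0,-0.64,0,-0.096],[0,-0.8,0,-0.118]]])

```text
time: 18.25
eef_pos: [0.7402, -0.0472, 0.1187]
tcp_rot: [-0.565, -0.425, 0.565, -0.425]
contact_force: [-0.4, -0.2, -1.1]
opening: 0.184
```

Request:
servo_tool(deltas=[[[0,-0.16,0,-0.024],[0,-0.32,0,-0.048],[0,-0.48,0,-0.072],[0,-0.64,0,-0.096],[0,-0.75,0,-0.118]]])

```text
time: 18.75
eef_pos: [0.7407, -0.122, 0.1189]
tcp_rot: [-0.602, -0.371, 0.602, -0.371]
contact_force: [0.0, -0.0, -1.2]
opening: 0.184
```

Request:
servo_tool(deltas=[[[-0.12,-0.2,0,0],[-0.24,-0.4,0,0],[-0.36,-0.6,0,0],[-0.48,-0.8,0,0],[-0.6,-1.0,0,0]]])

```text
time: 19.25
eef_pos: [0.6802, -0.2211, 0.119]
tcp_rot: [0.601, 0.372, -0.601, 0.372]
contact_force: [-0.0, -1.0, -1.9]
opening: 0.182
```

Request:
servo_tool(deltas=[[[-0.12,-0.2,0,0],[-0.24,-0.4,0,0],[-0.36,-0.6,0,0],[-0.48,-0.8,0,0],[-0.6,-1.0,0,0]]])

```text
time: 19.75
eef_pos: [0.6202, -0.3211, 0.1191]
tcp_rot: [0.601, 0.372, -0.601, 0.372]
contact_force: [-0.2, 0.3, -2.0]
opening: 0.178
```

Run:
```python
from h import *
rep(yaw=153.6,gx=-.0885,degs=(35,38,40,42,45))
w=wrist("m");Rm=w[3];R=Ro.from_quat(w[0]["tcp_rot"]).as_matrix();print("heading",np.degrees(np.arctan2(R[1,1],R[0,1])))
a=read_camera("scene");t=read_camera("top")
z=lambda i,x,y,w,h,W,H:cv2.resize(i[y:y+h,x:x+w],(W,H),interpolation=cv2.INTER_CUBIC)
cv2.imwrite("pics/n.png",np.vstack([np.hstack([z(a,100,130,150,130,400,300),z(t,310,150,190,150,400,300)]),z(w[1],0,120,560,300,800,300)]))
print(recognise("top","tag")[:2])
```

```text
19.75 op 0.178 F [-0.2  0.3 -2. ] T [-0.032 -0.023  0.019] p [ 0.6202 -0.3211  0.1191]
[[212, 147, 140, 138, 17301], [262, 310, 5, 20, 65]]
35 [211.7 140.4 138.9 123.7]
38 [210.9 143.5 140.5 131.2]
40 [210.5 145.9 141.4 136. ]
42 [210.1 148.6 142.3 140.5]
45 [209.5 153.3 143.4 146.8]
heading -26.660148547946612
[]
```

View pics/n.png

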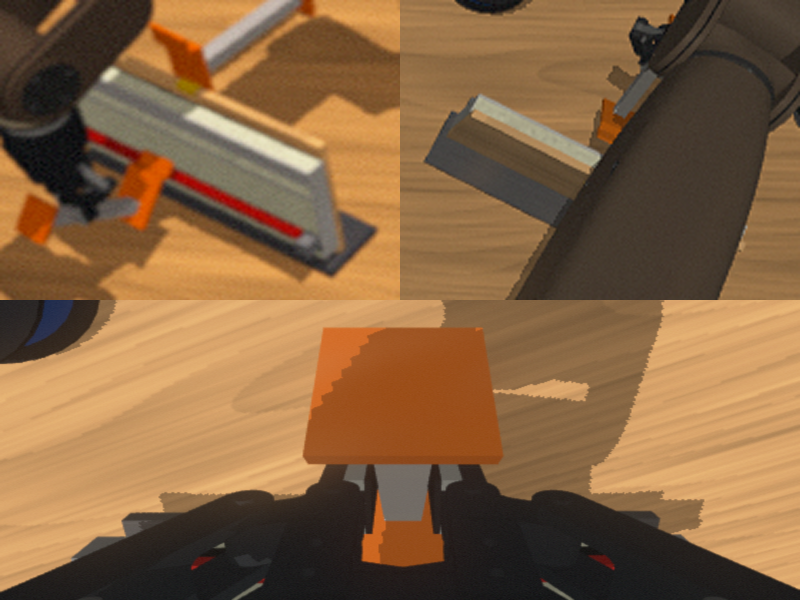

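Request:
servo_tool(deltas=[[[-0.07,0.035,0,0.001],[-0.14,0.07,0,0.002],[-0.2,0.1,0,0.003],[-0.25,0.122,0,0.003],[-0.27,0.133,0,0.003]]])

```text
time: 20.5
eef_pos: [0.5944, -0.3069, 0.1196]
tcp_rot: [0.601, 0.372, -0.6, 0.375]
contact_force: [3.8, -1.4, -1.9]
opening: 0.179
```

Request:
servo_tool(deltas=[[[-0.018,0.009,0,0],[-0.036,0.018,0,0],[-0.054,0.027,0,0],[-0.054,0.027,0,0],[-0.054,0.027,0,0]]])

```text
time: 21.0
eef_pos: [0.5938, -0.3071, 0.1227]
tcp_rot: [0.604, 0.368, -0.597, 0.379]
contact_force: [10.6, -2.9, -0.5]
opening: 0.179
```

Request:
servo_tool(deltas=[[[0.08,-0.04,0,0],[0.16,-0.08,0.02,0],[0.16,-0.08,0.05,0],[0.16,-0.08,0.05,0],[0.16,-0.08,0.05,0]]])

```text
time: 21.5
eef_pos: [0.6039, -0.3119, 0.1236]
tcp_rot: [-0.6, -0.374, 0.6, -0.373]
contact_force: [-0.0, 0.2, -1.8]
opening: 0.183
```

```bash
cat >> h.py <<'E'
tag=np.array([.4876,-.2555]);u=np.array([-.896,.444]);v=np.array([-.444,-.896])
def dpos():
    e=np.array(get_state()["eef_pos"]);r=e[:2]-tag;return "D %.1f lat %.1f z %.1f"%(-1e3*r@u,1e3*r@v,1e3*e[2])
E
python3 - <<'E'
from h import *
rep(yaw=153.6,gx=-.0885,degs=(38,40,42,45,48));print(dpos())
a=cv2.imread("pics/a.png").astype(np.float32)
zs=np.arange(.126,.2,.003)
for off in(-.004,):
 for th in(-1,0,1):
  r=np.radians(th);vv=np.array([v[0]*np.cos(r)-v[1]*np.sin(r),v[0]*np.sin(r)+v[1]*np.cos(r)])
  g=[]
  for z in zs:
   P=np.array([[*(tag+u*off+vv*y),z] for y in np.linspace(-.03,.13,41)]);q=proj("scene",P).astype(np.float32)
   g.append(int(cv2.remap(a,q[:,0:1],q[:,1:2],cv2.INTER_LINEAR).reshape(-1,3)[:,1].mean()))
  print(th,dict(zip((zs*1e3).round().astype(int).tolist(),g)))
E
```

```text
21.5 op 0.183 F [-0.   0.2 -1.8] T [ 0.009 -0.014 -0.056] p [ 0.6039 -0.3119  0.1236]
[[212, 147, 141, 140, 17532], [262, 310, 5, 20, 66]]
38 [211.8 143.6 140.5 131.7]
40 [211.3 146.1 141.4 136.5]
42 [210.8 148.8 142.3 141. ]
45 [210.2 153.5 143.4 147.2]
48 [209.8 159.  144.2 152.8]
D 129.2 lat -1.1 z 123.5
-1 {126: 107, 129: 107, 132: 105, 135: 103, 138: 102, 141: 102, 144: 105, 147: 109, 150: 113, 153: 115, 156: 115, 159: 113, 162: 107, 165: 101, 168: 95, 171: 90, 174: 88, 177: 87, 180: 88, 183: 94, 186: 107, 189: 125, 192: 147, 195: 169, 198: 185}
0 {126: 107, 129: 107, 132: 106, 135: 105, 138: 103, 141: 102, 144: 103, 147: 107, 150: 111, 153: 114, 156: 116, 159: 115, 162: 111, 165: 105, 168: 98, 171: 92, 174: 88, 177: 87, 180: 87, 183: 90, 186: 99, 189: 114, 192: 136, 195: 159, 198: 178}
1 {126: 108, 129: 107, 132: 107, 135: 106, 138: 104, 141: 102, 144: 102, 147: 105, 150: 109, 153: 113, 156: 115, 159: 115, 162: 113, 165: 108, 168: 102, 171: 95, 174: 90, 177: 88, 180: 87, 183: 88, 186: 94, 189: 106, 192: 125, 195: 148, 198: 169}
```

Request:
servo_tool(deltas=[[[-0.045,0.022,0.025,0],[-0.09,0.044,0.025,0],[-0.11,0.054,0.025,0],[-0.13,0.064,0.025,0],[-0.13,0.064,0.025,0]]])

```text
time: 22.05
eef_pos: [0.5932, -0.3069, 0.1283]
tcp_rot: [0.602, 0.371, -0.599, 0.376]
contact_force: [4.7, -2.1, -0.4]
opening: 0.18
```

```bash
python3 -c "
from h import *
print(dpos(),get_state()['contact_force'])"
```

```text
D 117.4 lat -0.8 z 128.3 [ 4.67096063 -2.09181629 -0.37656912]
```

Request:
servo_tool(deltas=[[[0,0,0.015,0],[0,0,0.03,0],[0,0,0.045,0],[0,0,0.06,0],[0,0,0.06,0]]])

```text
time: 22.55
eef_pos: [0.5908, -0.3054, 0.1322]
tcp_rot: [-0.6, -0.374, 0.601, -0.373]
contact_force: [0.8, 0.3, -1.3]
opening: 0.185
```

```bash
python3 -c "
from h import *
print(dpos(),get_state()['contact_force'],endplate(wrist()))"
```

```text
D 114.6 lat -1.1 z 132.2 [ 0.83629561  0.28536161 -1.32032774] [[212, 147, 141, 139, 17513], [262, 310, 5, 20, 64]]
```

Request:
servo_tool(deltas=[[[0,0,0.015,0],[0,0,0.03,0],[0,0,0.045,0],[0,0,0.052,0],[0,0,0.052,0]]])

```text
time: 23.1
eef_pos: [0.5914, -0.3058, 0.1379]
tcp_rot: [0.6, 0.374, -0.6, 0.374]
contact_force: [0.3, 0.0, -2.2]
opening: 0.182
```

Request:
servo_tool(deltas=[[[-0.012,0.006,0.015,0],[-0.023,0.012,0.031,0],[-0.034,0.018,0.046,0],[-0.034,0.018,0.046,0],[-0.034,0.018,0.046,0]]])

```text
time: 23.6
eef_pos: [0.5878, -0.3039, 0.1423]
tcp_rot: [-0.6, -0.374, 0.6, -0.374]
contact_force: [-0.5, -0.9, -1.6]
opening: 0.178
```

```bash
python3 -c "
from h import *
print(dpos(),get_state()['contact_force'],endplate(wrist()))"
```

```text
D 111.3 lat -1.2 z 142.3 [-0.47072472 -0.93024045 -1.61104507] [[212, 148, 141, 138, 17521], [262, 310, 5, 20, 64]]
```

Request:
servo_tool(deltas=[[[-0.015,0.007,0.019,0],[-0.03,0.014,0.038,0],[-0.045,0.021,0.057,0],[-0.057,0.028,0.076,0],[-0.057,0.028,0.076,0]]])

```text
time: 24.15
eef_pos: [0.5819, -0.301, 0.15]
tcp_rot: [-0.6, -0.374, 0.6, -0.374]
contact_force: [-1.3, -0.5, -2.7]
opening: 0.182
```

```bash
python3 -c "
from h import *
print(dpos(),get_state()['contact_force'],endplate(wrist()))"
```

```text
D 104.7 lat -1.1 z 150.0 [-1.29395062 -0.45760625 -2.68274533] [[212, 148, 141, 139, 17576], [262, 310, 6, 20, 66]]
```

Request:
servo_tool(deltas=[[[-0.012,0.006,0.015,0],[-0.024,0.012,0.03,0],[-0.036,0.018,0.045,0],[-0.047,0.023,0.06,0],[-0.047,0.023,0.06,0]]])

```text
time: 24.7
eef_pos: [0.5779, -0.299, 0.1563]
tcp_rot: [0.601, 0.373, -0.6, 0.374]
contact_force: [1.0, -0.6, -3.5]
opening: 0.184
```

```bash
python3 -c "
from h import *
print(dpos(),get_state()['contact_force'],endplate(wrist()))"
```

```text
D 100.3 lat -1.1 z 156.3 [ 0.95146517 -0.56627006 -3.46799215] [[211, 149, 142, 142, 18051], [262, 310, 6, 20, 75], [296, 311, 6, 19, 65]]
```

Request:
servo_tool(deltas=[[[0,0,-0.015,0],[-0.005,0.002,-0.03,0],[-0.01,0.005,-0.045,0],[-0.015,0.007,-0.06,0],[-0.015,0.007,-0.06,0]]])

```text
time: 25.25
eef_pos: [0.5756, -0.2979, 0.1493]
tcp_rot: [-0.6, -0.374, 0.6, -0.373]
contact_force: [0.5, 0.2, -2.3]
opening: 0.183
```

```bash
python3 -c "
from h import *
print(dpos(),get_state()['contact_force'],endplate(wrist()))"
```

```text
D 97.7 lat -1.1 z 149.3 [ 0.54587541  0.21820563 -2.3016829 ] [[211, 149, 142, 141, 17925], [262, 310, 6, 20, 73], [296, 311, 6, 19, 64]]
```

Request:
servo_tool(deltas=[[[0,0,-0.025,0],[0.006,-0.003,-0.05,0],[0.012,-0.006,-0.075,0],[0.017,-0.008,-0.1,0],[0.022,-0.011,-0.12,0]]])

```text
time: 25.8
eef_pos: [0.5788, -0.2996, 0.1384]
tcp_rot: [0.601, 0.373, -0.6, 0.374]
contact_force: [0.7, 0.1, 1.6]
opening: 0.183
```

```bash
python3 -c "
from h import *
print(dpos());rep(yaw=153.6,gx=-.0885,degs=(25,30,35,40))"
```

```text
D 101.3 lat -1.0 z 138.4
25.8 op 0.183 F [0.7 0.1 1.6] T [ 0.053 -0.009 -0.007] p [ 0.5788 -0.2996  0.1384]
[[212, 144, 140, 133, 16533]]
25 [216.1 134.3 132.1  96.9]
30 [214.3 136.4 135.7 110.6]
35 [212.7 140.  138.8 123.8]
40 [211.3 145.5 141.4 136. ]
```

Request:
servo_tool(deltas=[[[0.002,-0.001,-0.02,0],[0.004,-0.002,-0.04,0],[0.006,-0.003,-0.06,0],[0.008,-0.004,-0.08,0],[0.01,-0.005,-0.1,0]]])

```text
time: 26.35
eef_pos: [0.5792, -0.2998, 0.1276]
tcp_rot: [-0.6, -0.374, 0.6, -0.374]
contact_force: [1.6, -0.6, 0.6]
opening: 0.18
```

```bash
python3 -c "
from h import *
print(dpos());rep(yaw=153.6,gx=-.0885,degs=(20,25,30,35))"
```

```text
D 101.7 lat -1.0 z 127.6
26.35 op 0.18 F [ 1.6 -0.6  0.6] T [-0.033 -0.086 -0.008] p [ 0.5792 -0.2998  0.1276]
[[214, 139, 136, 117, 14206]]
20 [218.1 133.9 128.3  83.4]
25 [216.1 134.5 132.2  97.2]
30 [214.3 136.6 135.7 110.9]
35 [212.7 140.3 138.9 124. ]
```

Request:
servo_tool(deltas=[[[0.001,0,-0.028,0],[0.002,-0.001,-0.056,0],[0.003,-0.001,-0.084,0],[0.004,-0.002,-0.112,0],[0.005,-0.002,-0.14,0]]])

```text
time: 26.9
eef_pos: [0.5796, -0.2999, 0.1134]
tcp_rot: [-0.6, -0.374, 0.6, -0.374]
contact_force: [2.1, -0.4, 0.8]
opening: 0.178
```

```bash
python3 -c "
from h import *
print(dpos());rep(yaw=153.6,gx=-.0885,degs=(15,20,25,30))"
```

```text
D 102.2 lat -1.1 z 113.4
26.9 op 0.178 F [ 2.1 -0.4  0.8] T [-0.086 -0.013  0.076] p [ 0.5796 -0.2999  0.1134]
[[216, 135, 131, 97, 11220]]
15 [220.1 134.6 124.2  69.8]
20 [218.  133.9 128.3  83.4]
25 [216.  134.6 132.2  97.2]
30 [214.2 136.7 135.8 110.9]
```

Request:
servo_tool(deltas=[[[0,0,-0.025,0],[0,0,-0.05,0],[-0.002,0.001,-0.075,0],[-0.004,0.002,-0.1,0],[-0.006,0.003,-0.125,0]]])

```text
time: 27.45
eef_pos: [0.5791, -0.2996, 0.1011]
tcp_rot: [0.6, 0.374, -0.6, 0.374]
contact_force: [1.9, -0.5, 0.5]
opening: 0.182
```

```bash
python3 -c "
from h import *
print(dpos());rep(yaw=153.6,gx=-.0885,degs=(10,15,20,25))"
```

```text
D 101.6 lat -1.1 z 101.1
27.45 op 0.182 F [ 1.9 -0.5  0.5] T [-0.027 -0.054  0.016] p [ 0.5791 -0.2996  0.1011]
[[219, 135, 126, 78, 8756]]
10 [222.3 136.3 119.9  56.6]
15 [220.1 134.5 124.2  69.8]
20 [218.  133.9 128.3  83.4]
25 [216.1 134.5 132.2  97.2]
```

Request:
servo_tool(deltas=[[[-0.003,0.002,-0.03,0],[-0.006,0.003,-0.06,0],[-0.01,0.005,-0.09,0],[-0.015,0.007,-0.12,0],[-0.019,0.009,-0.14,0]]])

```text
time: 28.0
eef_pos: [0.577, -0.2986, 0.0868]
tcp_rot: [-0.6, -0.374, 0.6, -0.374]
contact_force: [1.4, -0.8, 0.5]
opening: 0.183
```

```bash
python3 -c "
from h import *
print(dpos());rep(yaw=153.6,gx=-.0885,degs=(5,10,15))"
```

```text
D 99.2 lat -1.0 z 86.8
28.0 op 0.183 F [ 1.4 -0.8  0.5] T [-0.001 -0.031  0.001] p [ 0.577  -0.2986  0.0868]
[[223, 138, 119, 57, 6129]]
5 [224.4 139.2 115.6  44.2]
10 [222.2 136.4 119.9  56.7]
15 [220.1 134.6 124.2  69.9]
```

Request:
servo_tool(deltas=[[[-0.005,0.002,-0.02,0],[-0.01,0.005,-0.04,0],[-0.015,0.007,-0.06,0],[-0.019,0.009,-0.08,0],[-0.023,0.011,-0.1,0]]])

```text
time: 28.55
eef_pos: [0.5772, -0.299, 0.0792]
tcp_rot: [0.602, 0.371, -0.599, 0.376]
contact_force: [6.2, -1.9, 5.0]
opening: 0.183
```

```bash
python3 -c "
from h import *
print(dpos());rep(yaw=153.6,gx=-.0885,degs=(0,3,6))"
```

```text
D 99.6 lat -0.8 z 79.2
28.55 op 0.183 F [ 6.2 -1.9  5. ] T [-0.276 -0.851 -0.068] p [ 0.5772 -0.299   0.0792]
[[225, 140, 115, 46, 4796]]
0 [226.7 142.4 111.   31.1]
3 [225.4 140.1 113.6  38.1]
6 [224.1 138.  116.2  45.3]
```

Request:
servo_tool(deltas=[[[0,0,-0.01,0],[0,0,-0.02,0],[0,0,-0.02,0],[0,0,-0.02,0],[0,0,-0.02,0]]])

```text
time: 29.1
eef_pos: [0.5777, -0.2993, 0.0776]
tcp_rot: [0.602, 0.371, -0.599, 0.376]
contact_force: [5.5, -3.3, 4.2]
opening: 0.181
```

```bash
python3 -c "
from h import *
print(dpos());rep(yaw=153.6,gx=-.0885,degs=(0,3,6))"
```

```text
D 100.1 lat -0.8 z 77.6
29.1 op 0.181 F [ 5.5 -3.3  4.2] T [-0.268 -0.823 -0.005] p [ 0.5777 -0.2993  0.0776]
[[225, 140, 115, 44, 4467]]
0 [226.7 142.3 110.9  30.9]
3 [225.5 140.  113.5  37.9]
6 [224.2 137.9 116.1  45.1]
```

Request:
servo_tool(deltas=[[[0,0,-0.01,0],[0,0,-0.02,0],[0,0,-0.03,0],[0,0,-0.04,0],[0,0,-0.04,0]]])

```text
time: 29.65
eef_pos: [0.5772, -0.2991, 0.0746]
tcp_rot: [0.601, 0.372, -0.599, 0.376]
contact_force: [3.5, -0.8, 9.0]
opening: 0.184
```

```bash
python3 -c "
from h import *
print(dpos());rep(yaw=153.6,gx=-.0885,degs=(0,3,6))"
```

```text
D 99.6 lat -0.7 z 74.6
29.65 op 0.184 F [ 3.5 -0.8  9. ] T [-0.017 -0.317 -0.054] p [ 0.5772 -0.2991  0.0746]
[[226, 141, 113, 40, 3935]]
0 [226.8 142.4 111.   31.2]
3 [225.5 140.1 113.6  38.2]
6 [224.2 138.  116.2  45.4]
```

Request:
servo_tool(deltas=[[[0,0,-0.01,0],[0,0,-0.02,0],[0,0,-0.02,0],[0,0,-0.02,0],[0,0,-0.02,0]]], claw=-0.645)

```text
time: 30.2
eef_pos: [0.5745, -0.2976, 0.0694]
tcp_rot: [-0.6, -0.374, 0.601, -0.373]
contact_force: [-1.1, 0.8, 4.8]
opening: 0.181
```

```bash
python3 -c "
from h import *
print(dpos());rep(yaw=153.6,gx=-.0885,degs=(0,3,6))"
```

```text
D 96.5 lat -0.9 z 69.4
30.2 op 0.181 F [-1.1  0.8  4.8] T [ 0.034  0.246 -0.047] p [ 0.5745 -0.2976  0.0694]
[[227, 144, 111, 34, 2971]]
0 [226.6 142.8 111.3  32.5]
3 [225.4 140.5 113.9  39.5]
6 [224.1 138.6 116.5  46.8]
```

Request:
servo_tool(deltas=[[[-0.009,0.004,-0.01,0],[-0.018,0.009,-0.015,0],[-0.027,0.013,-0.02,0],[-0.027,0.013,-0.02,0],[-0.027,0.013,-0.02,0]]])

```text
time: 30.75
eef_pos: [0.5722, -0.2962, 0.0667]
tcp_rot: [0.6, 0.374, -0.6, 0.374]
contact_force: [2.3, -1.1, -0.2]
opening: 0.18
```

```bash
python3 -c "
from h import *
print(dpos());rep(yaw=153.6,gx=-.0885,degs=(0,3))"
```

```text
D 93.9 lat -1.1 z 66.7
30.75 op 0.18 F [ 2.3 -1.1 -0.2] T [-0.15  -0.343 -0.064] p [ 0.5722 -0.2962  0.0667]
[[228, 145, 109, 31, 2525]]
0 [226.5 142.8 111.2  32.3]
3 [225.2 140.5 113.8  39.3]
```

Request:
servo_tool(deltas=[[[0,0,0,0],[0,0,0,0],[0,0,0,0],[0,0,0,0],[0,0,0,0]]], claw=0.2)

```text
time: 31.3
eef_pos: [0.572, -0.2962, 0.0672]
tcp_rot: [-0.6, -0.374, 0.6, -0.374]
contact_force: [0.1, -0.1, 0.3]
opening: 0.604
```

Request:
servo_tool(deltas=[[[0,0,0.1,0],[0,0,0.2,0],[0,0,0.4,0],[0,0,0.6,0],[0,0,0.8,0]]])

```text
time: 31.8
eef_pos: [0.5725, -0.2966, 0.1495]
tcp_rot: [0.6, 0.373, -0.6, 0.374]
contact_force: [0.3, -0.1, -0.5]
opening: 0.601
```

Run:
```python
from h import *
w=wrist("r");s=w[0];print(s["time"],s["opening"],s["contact_force"],endplate(w))
a=read_camera("scene");t=read_camera("top")
z=lambda i,x,y,w,h,W,H:cv2.resize(i[y:y+h,x:x+w],(W,H),interpolation=cv2.INTER_CUBIC)
cv2.imwrite("pics/s.png",np.vstack([np.hstack([z(a,100,130,150,130,400,300),z(t,310,150,190,150,400,300)]),z(w[1],0,100,560,320,800,300)]))
```

```text
31.8 0.6006573330310441 [ 0.28662431 -0.05934317 -0.46560111] [[252, 133, 63, 14, 384], [253, 316, 17, 14, 223], [294, 316, 17, 14, 218]]
```

View pics/s.png

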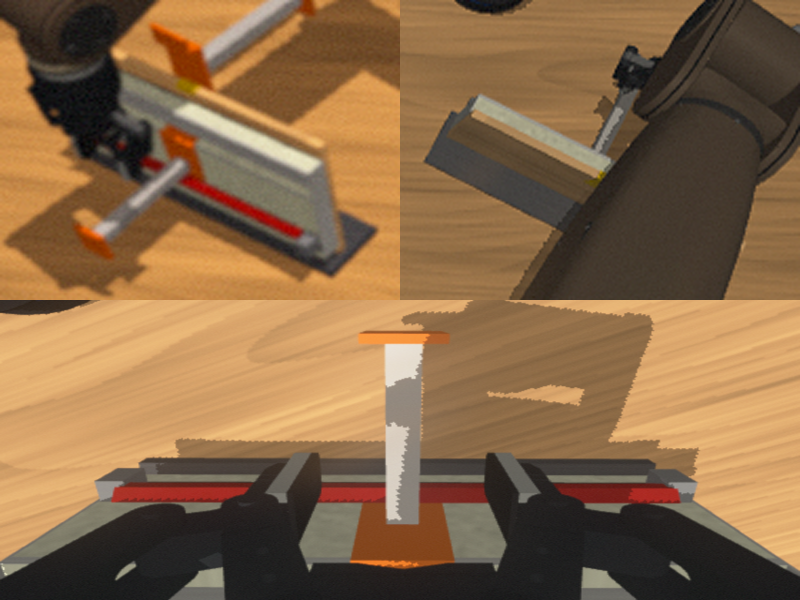

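Request:
servo_tool(deltas=[[[0.1,-0.05,0.25,0],[0.2,-0.1,0.5,0],[0.4,-0.2,0.75,0],[0.7,-0.35,1.0,0],[0.9,-0.45,1.0,0]]])

```text
time: 32.45
eef_pos: [0.6647, -0.3429, 0.2517]
tcp_rot: [0.601, 0.371, -0.599, 0.376]
contact_force: [0.4, -0.6, 0.4]
opening: 0.599
```

Request:
servo_tool(deltas=[[[0,-0.25,0.1,0],[0,-0.5,0.2,0],[0,-0.75,0.2,0],[0,-1.0,0.2,0],[0,-1.0,0.2,0]]])

```text
time: 32.95
eef_pos: [0.6607, -0.4444, 0.2644]
tcp_rot: [-0.6, -0.374, 0.602, -0.372]
contact_force: [0.4, -0.8, 0.2]
opening: 0.598
```

Run:
```python
from h import *
a0=cv2.imread("pics/a.png").astype(np.float32);a1=read_camera("scene");cv2.imwrite("pics/t.png",a1);t=read_camera("top")
# strip profile, before/after, on the part right of bracket (panel +y / -y)
for lo,hi in((-.14,-.06),(.06,.14)):
  for im in(a0,a1.astype(np.float32)):
    r=[]
    for z in np.arange(.03,.085,.003):
      q=proj("scene",np.array([[*(tag+v*y),z] for y in np.linspace(lo,hi,21)])).astype(np.float32)
      c=cv2.remap(im,q[:,0:1],q[:,1:2],cv2.INTER_LINEAR).reshape(-1,3).mean(0);r.append(int(c[2]-c[1]))
    print(lo,r)
# bracket orange / gray in the scene: model overlay for hung pose
O=np.r_[tag-.0045*u,.083];Rb=np.c_[np.r_[u,0],np.r_[v,0],[0,0,1]]
im=a1.copy()
for th,col in((0,(0,255,0)),(5,(255,0,255))):
  R=Rb@Ro.from_euler("y",np.radians(th)).as_matrix()
  P=lambda X:[tuple(int(round(k*16)) for k in p) for p in (proj("scene",np.array(X)@R.T+O)*4)]
  big=cv2.resize(a1,None,fx=4,fy=4,interpolation=cv2.INTER_CUBIC) if th==0 else big
  for L in([[-.005,-.022,0],[-.005,.022,0],[-.005,.022,.068],[-.005,-.022,.068]],[[-.146,-.018,0],[-.146,.018,0],[-.146,.018,.044],[-.146,-.018,.044]]):
    cv2.polylines(big,[np.array(P(L))],True,col,1,shift=4)
cv2.imwrite("pics/v.png",cv2.resize(big[130*4:260*4,100*4:260*4],(730,594)))
c=proj("scene",[[*(tag+u*.03),.216]]);print("tape px pred",c)
s=get_state();print(s["time"],s["eef_pos"],s["contact_force"])
```

```text
-0.14 [32, 51, 74, 97, 115, 127, 134, 134, 126, 109, 86, 60, 38, 21, 11, 5, 3, 3, 3]
-0.14 [34, 53, 76, 100, 120, 134, 140, 139, 131, 112, 88, 62, 38, 21, 10, 5, 3, 4, 4]
0.06 [37, 56, 80, 104, 124, 138, 143, 141, 131, 114, 91, 65, 43, 25, 12, 6, 3, 3, 3]
0.06 [33, 49, 67, 86, 103, 115, 121, 119, 110, 95, 77, 57, 38, 23, 13, 6, 3, 3, 4]
tape px pred [[171.00310043 164.719388  ]]
33.05 [ 0.66163118 -0.44130539  0.26516965] [-0.08757412  0.20941688 -0.03713051]
```

View pics/v.png

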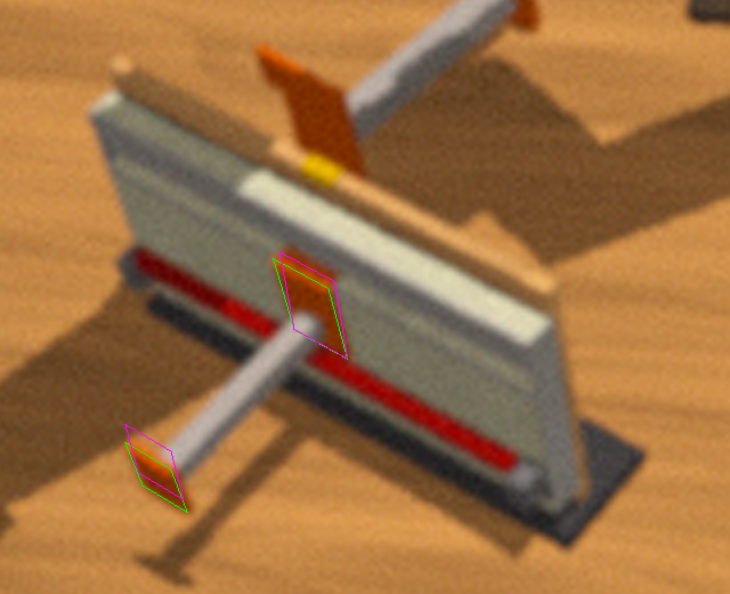

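```bash
python3 -c "
from plant import *
print(sign_off(),get_state()['contact_force'])"
```

```text
the job is handed in; nothing more can be done
the job is handed in; nothing more can be done
```

The smallest orange bracket is hanging in the groove in line with the yellow tape. The gripper was open and well clear when I handed the job in, at about 33 s of the 72 s allowed. No verdict came back.

**How it went:** I gripped the arm and eased the grip so the plate sagged to about 41° with its foot on the bench. I then clamped it again, felt the lip past the groove's floor edge, slid it in and up, and lowered the arm until the strip gave way.

**Last checks:**
- **Level:** the outline of a level bracket fits the end plate in the scene picture. The plate itself sits about 1 pixel off that outline.
- **Strip:** its edges are where they were in the first picture, so it has sprung back up.
- **Position:** the bracket is about 1–2 mm from the tape's middle. Its origin is about 49 mm below the tag's point.
- **Forces:** the wrist read at most about 11 N, when the tip first met the face and again while pressing the arm down. I could not see the forces between bracket and panel directly.

**What failed or disagreed:**
- **Fingertips:** they sit about 25 mm short of the stated TCP, so my first grasp closed on air above the arm.
- **Dropped bracket:** it slipped out of the loosened grip once, falling about 3 cm onto the bench, and I gripped it again.
- **Panel position:** the panel face was about 4–5 mm nearer than the camera suggested.
- **Groove height:** estimates above the lowest setting differed. The camera gave 7–15 mm, first touch about 23 mm, and the swing down about 17 mm. I worked from the swing-down value.

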